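# Fit a trimming chuck on the banding wheel's hidden pin

## Robot

A 7-joint arm with a two-finger parallel gripper is mounted at the origin on the work surface. World frame = base frame: x ahead of the robot, y to its left, z up, the work surface at z = 0. Lengths are in m, angles in rad, forces in N, time in s.
With the tool pointing down it reaches from about 0.4 to 0.85 m from the base axis. Payload 4.5 kg.
Tool frame: the origin (TCP) lies at the very end of the fingers, on their centre line; the grasp point (between the pads) lies 19 mm behind it; z points along the fingers, y is the line along which they close (so a half turn about z gives the same grasp; the last joint's range is limited). The gripper opens to 88 mm and grips with 3 to 60 N. Pads are 18 mm wide; open, the fingers measure 123 mm over their backs; the gripper's body (75 mm by 187 mm) begins 45 mm behind the grasp point.
Start: joints at [1.195, 0.689, -0.195, 1.565, 0.157, 0.902, -0.215], TCP at [0.249, -0.573, 0.239] pointing down, gripper open.
Joint ranges: [-3.01, 3.01], [-0.46, 2.08], [-1.47, 1.51], [0.13, 2.56], [-1, 4.14], [0.04, 2.09], [-2.66, 2.66]. Speed limits (rad/s): [2.57, 2.57, 3.14, 3.14, 3.14, 3.14, 3.14].

## Interface

Orientations are given as a unit quaternion [x, y, z, w].
In Python, from plant import r gives the robot as it stands. The module is installed in compiled form; this text tells all that it offers.
- The arm moves only by the tool step_arm, never from a script. Its argument "increments" is a list of rows, each a list of 2 entries, a list of its own where there are three numbers: the shift along the world's x, y, z in cm, then the turn, a rotation vector about the world's x, y, z in degrees. A call has exactly 10 rows; each row shifts and turns the commanded pose from where the row before left it; what a row does not reach is not made up. A row lasts 1/10 s, in which the tool goes at most 50 mm and 8.59 degrees, less where a joint would pass 70% of its speed; a pose out of reach is approached as far as the arm can. A call is refused whole if a number of a shift passes 5 or a number of a turn 8.59, either way. A call with a gripper value outside its range is refused whole. "fingers" is the opening, from 0 (shut) to 1 (fully open), set as the call begins (left out, the last holds). The fingers move at their own pace and stop on an object; "grip_force" is the grip in N (left out, the last holds). Time passes only in rows, so rows that do not move let the fingers close, or fill a call up. It gives the time, the measured TCP pose, the force, the opening and the grip force at its end, in the units of the state.
- r.get_state(): the state, without advancing time (a new reading comes with each control period).
- r.snapshot(name): name is "side" or "top" or "wrist"; returns (picture, depth): 400x640x3 uint8, red, green, blue; 400x640 float32, m along the optical axis (not along the pixel's ray), 0 where there is no reading.
- r.calibration(name): a dict with "fov_y" (degrees; the focal length in pixels is half the picture's height over the tangent of half this angle, whatever the lens; pixels are square), "cx", "cy" (the principal point, pixels), "R" (3x3) and "t" (3): a world point X has camera coordinates R X + t. Camera axes: x right, y down, z forward; pixel columns grow to the right and rows downward; lengths in m; the calibration is good to about 2 mm. A picture is of the moment at which its call begins: read the wrist's pose just before it. calibration takes no time and is no camera call; for the wrist camera it gives the pose at the moment of the call.
- r.finish_job(): hands the job in; it is judged then, once.
The state is a dict: "clock": time; "q": joint angles; "qd": joint speeds; "joint_torque": joint torques, N m; "tool_pos": TCP position; "eef_rot": TCP orientation; "contact_force": force on the tool from outside, world axes, zero at the start; "moment": the same for the moment, N m; "opening": opening from 0.0 (shut) to 1.0 (fully open); "finger_force": force on a finger pad.
Only numpy, scipy, OpenCV 4.12 (cv2) and the standard library are available. Lean on these libraries where they do the work, as an engineer would, in place of code of your own. Each camera call takes 0.05 s, during which the arm holds its last target. There are 200 camera calls.

## Task

Lift the taller, slimmer of the two trimming chucks off the ware board and fit it on the banding wheel: slide its bat over the pin in the middle of the wheel until it drops on and lies flat, then press it down against the sprung plate as far as it goes. Finish while still holding it pressed fully down, without letting go, so that I can lock it; leave the other chuck, the vase and the tool pot where they stand.

Things in the scene. Friction and masses are not known exactly. Their poses are not given: they have to be found in the camera images.
- tall_chuck_centre (a point): Centre, half-way up, of the tall trimming chuck (loose, 0.3 to 0.5 kg): a round white plaster bat, 130 mm across, 24 mm thick, with an upright open terracotta cup, 50 mm across outside, wall 5 mm, rising from its middle to 80 mm above the underside. This point is on the axis, 40 mm above the underside; grip the cup, which spans from 16 mm below this point to 40 mm above it. z is up the axis.
- tall_chuck_foot (a point): Middle of the tall chuck's flat underside, on its axis. Here, hidden from above, is the mouth of a round blind hole 17 mm across and 18 mm deep that takes the wheel's pin. z is up the axis.
- ware_board: Fixed wooden board 370 mm long (its y) by 170 mm, 18 mm thick, on the table; origin under its middle. The two chucks stand on it, one near each end, the tall one at either end.
- wide_chuck_centre (a point): Centre, half-way up, of the other chuck, to be left alone: the same plaster bat (130 mm across, 24 mm thick) with a wider, lower terracotta cup, 68 mm across, 54 mm in all. This point is 27 mm above its underside. It stands at the other end of the ware board, its axis about 160 to 200 mm from the tall chuck's.
- plate_top (a point): Centre of the upper face of the banding wheel's sprung aluminium top plate, 170 mm across, level, 70 mm above the table; moves down with the plate. The wheel is fixed and does not turn. A dropped-on chuck's bat lies flat on this face.
- pin_tip (a point): Tip of the fixed upright steel locating pin, 14 mm across, that stands up through the middle of the plate: 10 mm above the plate's face when the plate is up, 16 mm when it is down. Its top 5 mm taper to 6 mm across. Always 80 mm above the table.
- plate (a joint): How far the sprung top plate is pressed down, in m: 0 up, 0.006 fully down on its stop. It starts to move at about 6 N and takes about 12 N for the full travel, the chuck's own weight (3 to 5 N) included; the spring lifts it again when released.
- vase_centre (a point): Centre of a white narrow-necked vase, 84 mm across and 135 mm high, standing on the table; 67 mm above its underside. To be left alone.
- tool_pot_centre (a point): Centre of a black pot of tools, 80 mm across, 100 mm high (tools reach 180 mm), standing on the table; 50 mm above its underside. To be left alone.
There are look-alikes about, which are no part of the job. Leave any yellow look-alike of the part that bears tall_chuck_centre alone.

How it is judged:
By the outcome, as a careful person would: the job done as asked, in the order asked, and still so for the second after the job is handed in, while the arm keeps its last pose, push and grip.
It also fails if it takes over 42 s, if anything falls off the work surface, if the arm or the gripper's body presses on something with over 40 N, if the wrist force passes 120 N, or if a joint passes its speed limit or range.

## Working session

There is one attempt and no reset: what is moved stays moved. The work goes in short steps, Python scripts to look and compute and a tool call to move; the robot and the scene stay as the last step left them, time stands still between calls to the robot, and variables do not carry over. Pictures are saved under pics/ and viewed, at most 10 in all, crops included, and the job is handed in when it is done.

Besides the shell and the picture viewer there is one more tool, called in YAML: its name, and indented under it one key for each argument. step_arm: Moves the arm, as the interface text tells. Its arguments: {"type":"object","properties":{"increments":{"type":"array","items":{"type":"array"}},"fingers":{"type":"number"},"grip_force":{"type":"number"}},"required":["increments"]}

```bash
mkdir -p pics; cat > h.py <<'E'
import numpy as np, cv2
from plant import r
def snap(n,tag):
    c=r.calibration(n); p,d=r.snapshot(n)
    cv2.imwrite(f'pics/{tag}.png',p[:,:,::-1]); np.savez(f'pics/{tag}.npz',p=p,d=d,**{k:np.array(v) for k,v in c.items()})
    return p,d,c
def load(tag): 
    z=np.load(f'pics/{tag}.npz'); return z['p'],z['d'],z
def world(c,uv,d):
    f=200/np.tan(np.radians(float(c['fov_y']))/2); uv=np.atleast_2d(uv).astype(float)
    ray=np.c_[(uv[:,0]-c['cx'])/f,(uv[:,1]-c['cy'])/f,np.ones(len(uv))]
    return (ray*np.reshape(d,(-1,1))-c['t'])@np.array(c['R'])
def plane(c,uv,z):
    R=np.array(c['R']);o=-R.T@c['t']; a=world(c,uv,np.ones(len(np.atleast_2d(uv))))-o
    return o+a*((z-o[2])/a[:,2])[:,None]
def proj(c,X):
    f=200/np.tan(np.radians(float(c['fov_y']))/2); X=np.atleast_2d(X)@np.array(c['R']).T+c['t']
    return X[:,:2]/X[:,2:]*f+[float(c['cx']),float(c['cy'])]
E
python3 - <<'E'
from h import *
s=r.get_state();print({k:np.round(v,3) for k,v in s.items()})
a=[snap(n,n+'0') for n in('top','side')]
for p,d,c in a: print(c['fov_y'],c['cx'],c['cy'],-np.array(c['R']).T@c['t'], (d>0).mean())
E
```

```text
{'clock': np.float64(0.0), 'q': array([ 1.195,  0.69 , -0.195,  1.566,  0.157,  0.903, -0.215]), 'qd': array([ 0.   , -0.001,  0.   ,  0.   ,  0.   ,  0.   , -0.001]), 'joint_torque': array([-0.0000e+00, -5.2756e+01, -1.2670e+00, -1.5343e+01, -5.3000e-02,
        7.0000e-03,  0.0000e+00]), 'tool_pos': array([ 0.249, -0.573,  0.238]), 'eef_rot': array([ 0.979,  0.204, -0.   , -0.001]), 'contact_force': array([-0.04 , -0.301,  0.119]), 'moment': array([ 0.011,  0.035, -0.028]), 'finger_force': np.float64(0.0), 'opening': np.float64(0.995)}
53.93994401777383 314.4865638197998 195.67958774987434 [0.41830712 0.029661   0.9601926 ] 0.99603515625
52.14348547793897 315.22903382698047 194.96387904165886 [0.17001874 0.65148298 0.75113847] 0.9961640625
```

View pics/top0.png

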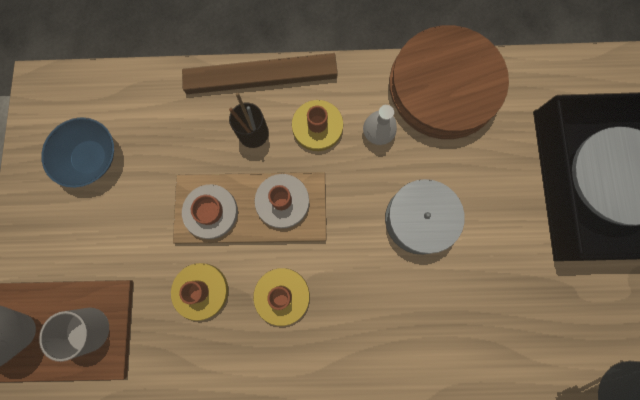

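View pics/side0.png

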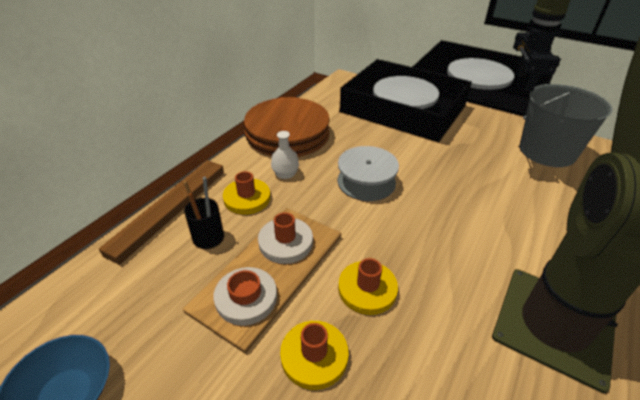

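Top view: white-bat chucks at (280,197), with the narrow tall cup, and (207,211), with the wide low cup. Three yellow-bat look-alikes are at (317,122), (198,292) and (281,297). The wheel with its pin is at (427,215), the vase at (380,127), the pot at (249,125). In the side view the tall chuck is at (285,235) and the wide one at (245,290). The target is the white one at top (280,197) and side (285,235), because it has the slimmer, taller cup on a white bat on the board. I'll confirm in a crop and measure it.

```bash
cat > m.py <<'E'
from h import *
T=load('top0');S=load('side0')
a=cv2.resize(T[0][160:250,170:335],None,fx=4,fy=4,interpolation=2)[:360,:,::-1]
b=cv2.resize(S[0][200:340,180:350],None,fx=3,fy=3,interpolation=2)[:360,:,::-1]
out=np.hstack([a,b[:360]]); out=cv2.resize(out,None,fx=.68,fy=.68); cv2.imwrite('pics/crop0.png',out); print(out.shape)
def pts(V,box):
    p,d,c=V;x0,y0,x1,y1=box; v,u=np.mgrid[y0:y1,x0:x1]; u=u.ravel();v=v.ravel()
    return world(c,np.c_[u,v],d[v,u]),p[v,u].astype(int),d[v,u]
def circ(P):
    A=np.c_[2*P[:,:2],np.ones(len(P))];s=np.linalg.lstsq(A,(P[:,:2]**2).sum(1),rcond=None)[0]
    return np.round([*s[:2],np.sqrt(s[2]+s[0]**2+s[1]**2)],4)
for n,V,bx in [('tall',T,(250,168,315,235)),('tallS',S,(252,205,320,268)),('wide',T,(178,180,240,243)),('wheel',T,(380,175,470,260)),('wheelS',S,(330,145,405,200))]:
    X,c,d=pts(V,bx); z=X[:,2]
    print(n,'zhist',[(k*4,int(m)) for k,m in enumerate(np.histogram(z,bins=np.arange(0,.13,.004))[0]) if m>8])
E
python3 m.py
```

```text
(245, 796, 3)
tall zhist [(0, 213), (4, 18), (12, 56), (16, 1109), (20, 546), (24, 9), (28, 13), (32, 12), (36, 51), (40, 1223), (44, 654), (48, 61), (52, 14), (56, 14), (60, 15), (64, 15), (68, 11), (72, 17), (76, 12), (80, 15), (84, 15), (88, 15), (92, 15), (96, 103), (100, 37)]
tallS zhist [(0, 460), (4, 20), (8, 26), (12, 104), (16, 1037), (20, 149), (24, 57), (28, 60), (32, 70), (36, 103), (40, 1107), (44, 85), (48, 27), (52, 21), (56, 29), (60, 30), (64, 44), (68, 45), (72, 38), (76, 41), (80, 46), (84, 52), (88, 42), (92, 59), (96, 91)]
wide zhist [(12, 60), (16, 1016), (20, 433), (24, 25), (28, 19), (32, 29), (36, 52), (40, 1054), (44, 726), (48, 151), (52, 37), (56, 19), (60, 35), (64, 34), (68, 77), (72, 119)]
wheel zhist [(0, 2157), (4, 236), (8, 177), (12, 47), (60, 21), (64, 101), (68, 2836), (72, 1398), (76, 18), (80, 10)]
wheelS zhist [(0, 748), (4, 123), (8, 296), (12, 269), (16, 133), (20, 50), (56, 20), (60, 70), (64, 142), (68, 1498), (72, 146)]
```

View pics/crop0.png

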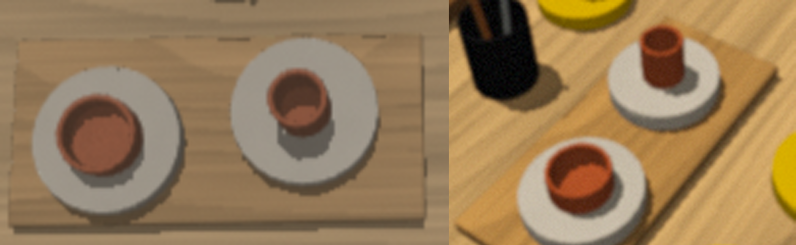

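The crop confirms it: the right-hand chuck in the top part has the narrow tall cup, and the left one the wide low cup. Next I'll fit the axes from both views.

```bash
cat >> m.py <<'E'
print('----')
def rimfit(V,bx,zlo,zhi,plate):
    X,c,d=pts(V,bx);z=X[:,2];m=(z>zlo)&(z<zhi);P=X[m]
    p=V[0];c_=V[2];x0,y0,x1,y1=bx
    M=m.reshape(y1-y0,x1-x0).astype(np.uint8); M=cv2.morphologyEx(M,cv2.MORPH_OPEN,np.ones((3,3))) if plate else M
    k=max(cv2.findContours(M,cv2.RETR_EXTERNAL,cv2.CHAIN_APPROX_NONE)[0],key=cv2.contourArea)[:,0]+[x0,y0]
    if plate: k=cv2.convexHull(k)[:,0]
    zz=np.median(P[:,2]); W=plane(c_,k,zz)
    return 'n',len(P),'z',round(float(zz),4),'contour',circ(W),'mean',P.mean(0).round(4),'all',circ(P)
for n,V,bx in [('T',T,(250,168,315,235)),('S',S,(252,205,320,268))]:
    print(n,'bat',rimfit(V,bx,.037,.050,1)); print(n,'rim',rimfit(V,bx,.093,.105,0))
for n,V,bx,pb in [('T',T,(380,175,470,260),(420,209,436,223)),('S',S,(330,145,405,200),(360,155,378,170))]:
    print(n,'plate',rimfit(V,bx,.062,.078,1)); 
    X,c,d=pts(V,pb); g=c.sum(1); 
    x0,y0,x1,y1=pb; print(g.reshape(y1-y0,x1-x0)//3); print((X[:,2].reshape(y1-y0,-1)*1000).round().astype(int))
E
python3 m.py | sed '1,/----/d'
```

```text
T bat ('n', 1975, 'z', 0.0434, 'contour', array([0.5879, 0.1218, 0.0645]), 'mean', array([0.5858, 0.121 , 0.0435]), 'all', array([0.5883, 0.1221, 0.0483]))
T rim ('n', 151, 'z', 0.0989, 'contour', array([0.5877, 0.1221, 0.0239]), 'mean', array([0.5882, 0.123 , 0.0987]), 'all', array([0.5876, 0.1219, 0.0223]))
S bat ('n', 1287, 'z', 0.042, 'contour', array([0.586 , 0.1242, 0.0649]), 'mean', array([0.5784, 0.1346, 0.042 ]), 'all', array([0.5862, 0.1249, 0.0493]))
S rim ('n', 141, 'z', 0.097, 'contour', array([0.5863, 0.1236, 0.0247]), 'mean', array([0.5862, 0.1237, 0.0968]), 'all', array([0.5864, 0.1233, 0.0223]))
T plate ('n', 4359, 'z', 0.0713, 'contour', array([ 0.5383, -0.2102,  0.0848]), 'mean', array([ 0.5373, -0.2102,  0.0713]), 'all', array([ 0.538 , -0.2102,  0.0602]))
[[146 147 146 146 146 146 146 145 146 146 147 147 146 147 146 146]
 [147 148 147 147 147 146 147 147 147 148 147 146 147 146 148 147]
 [149 148 149 148 149 147 146 145 146 147 149 149 149 149 149 148]
 [150 151 150 149 147 133 123 112 118 133 146 149 149 148 149 149]
 [148 149 149 146 127 102 102 108 110 108 120
[... 3283 characters left out ...]
 71  68  71  71  71  71]
 [ 69  72  69  70  71  72  76  76  78  77  76  72  70  72  69  72  70  72]
 [ 72  70  69  69  69  70  72  73  76  76  73  70  71  70  71  72  69  72]
 [ 71  75  72  70  71  72  71  71  73  71  71  71  70  71  69  72  69  69]
 [ 70  72  72  70  72  69  73  69  70  67  70  69  71  69  69  70  71  71]
 [ 70  66  71  70  71  72  71  71  69  70  71  69  70  71  69  71  69  70]
 [ 68  69  71  70  71  69  70  72  71  70  72  72  69  71  70  69  69  68]
 [ 69  70  68  73  69  70  69  72  69  74  70  70  68  71  68  70  69  69]
 [ 70  72  72  70  70  71  69  68  71  70  71  73  71  69  68  69  71  68]
 [ 71  71  69  71  70  69  72  72  70  72  71  70  71  71  70  67  71  71]]
```

Top and side agree: chuck axis at about (0.587, 0.123), rim at 98 mm and bat top at 42.5 mm. The wheel is at about (0.537, -0.208), with the plate at 70.5 mm and the pin tip at about 80 mm. I'll pass near the wheel to refine it with the wrist camera.

step_arm:
  increments:
    - [[2.5,3.5,0.5],[0,0,0]]
    - [[2.5,3.5,0.5],[0,0,0]]
    - [[2.5,3.5,0.5],[0,0,0]]
    - [[2.5,3.5,0.5],[0,0,0]]
    - [[2.5,3.5,0.5],[0,0,0]]
    - [[2.5,3.5,0.5],[0,0,0]]
    - [[2.5,3.5,0.5],[0,0,0]]
    - [[2.5,3.5,0.5],[0,0,0]]
    - [[2.5,3.5,0.5],[0,0,0]]
    - [[0,0,0],[0,0,0]]
  fingers: 1

```text
clock: 1.1
tool_pos: [0.4788, -0.2511, 0.2843]
eef_rot: [0.978, 0.209, 0.002, -0.001]
contact_force: [0.8, 0.7, -0.7]
opening: 0.998
finger_force: 0.0
```

```bash
python3 - <<'E'
from h import *
s=r.get_state();print(s['tool_pos'],s['eef_rot'],s['clock'])
p,d,c=snap('wrist','w1');print(-np.array(c['R']).T@c['t'],c['R'],c['fov_y'])
print(proj(c,[[.537,-.208,.08],[.537,-.208,.07],s['tool_pos']]))
E
```

```text
[ 0.47879887 -0.25105829  0.28431082] [ 0.97785948  0.20924315  0.00246001 -0.00144421] 1.1
[ 0.54568883 -0.22136157  0.43236636] [[ 0.41000662 -0.91208047 -0.00194756]
 [-0.8745832  -0.39375469  0.28295136]
 [-0.25884127 -0.11430862 -0.95913228]] 65.4832191347095
[[308.03027458 113.80238351]
 [308.42862276 113.73787137]
 [321.76563751 257.31735526]]
```

View pics/w1.png

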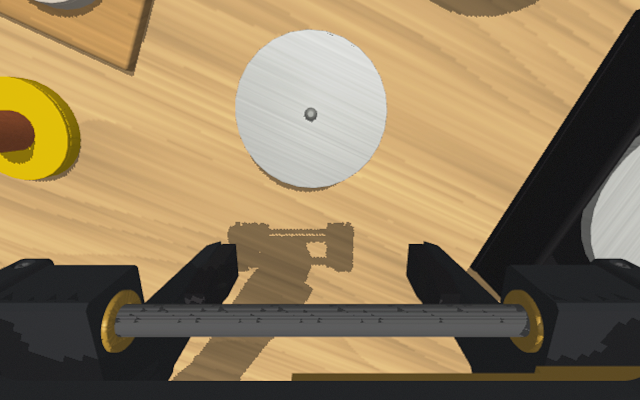

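The wrist picture shows the plate with the pin at (310,114), agreeing with the predicted (308,114) to about 1 mm. Next I'll take the same view of the chuck.

step_arm:
  increments:
    - [[0.6,4.1,0],[0,0,0]]
    - [[0.6,4.1,0],[0,0,0]]
    - [[0.6,4.1,0],[0,0,0]]
    - [[0.6,4.1,0],[0,0,0]]
    - [[0.6,4.1,0],[0,0,0]]
    - [[0.6,4.1,0],[0,0,0]]
    - [[0.6,4.1,0],[0,0,0]]
    - [[0.6,4.1,0],[0,0,0]]
    - [[0,0,0],[0,0,0]]
    - [[0,0,0],[0,0,0]]

```text
clock: 2.15
tool_pos: [0.5218, 0.0688, 0.2833]
eef_rot: [0.979, 0.204, -0.001, 0.001]
contact_force: [-0.1, -0.2, 0.0]
opening: 1.001
finger_force: 0.0
```

```bash
cat > n.py <<'E'
from h import *
def circ(P):
    A=np.c_[2*P[:,:2],np.ones(len(P))];s=np.linalg.lstsq(A,(P[:,:2]**2).sum(1),rcond=None)[0]
    return np.round([*s[:2],np.sqrt(s[2]+s[0]**2+s[1]**2)],4)
def fit(V,xy,rad,zlo,zhi,hull=True):
    p,d,c=V; v,u=np.mgrid[0:400,0:640]; uv=np.c_[u.ravel(),v.ravel()]
    X=world(c,uv,d[v,u].ravel()); m=(X[:,2]>zlo)&(X[:,2]<zhi)&(np.hypot(*(X[:,:2]-xy).T)<rad)
    M=cv2.morphologyEx(m.reshape(400,640).astype(np.uint8),cv2.MORPH_OPEN,np.ones((2,2)))
    k=max(cv2.findContours(M,cv2.RETR_EXTERNAL,cv2.CHAIN_APPROX_NONE)[0],key=cv2.contourArea)
    if hull:k=cv2.convexHull(k)
    k=k[:,0]; z=np.median(X[m,2]); return int(m.sum()),z.round(4),circ(plane(c,k,z)),k.min(0),k.max(0)
def dark(V,box,thr,z):
    p,d,c=V;x0,y0,x1,y1=box; w=np.clip(thr-p[y0:y1,x0:x1].mean(2),0,None); v,u=np.mgrid[y0:y1,x0:x1]
    uv=[(w*u).sum()/w.sum(),(w*v).sum()/w.sum()]; return np.round(uv,1),plane(c,uv,z)[0].round(4)
E
python3 - <<'E'
from n import *
s=r.get_state();print(s['tool_pos'],s['eef_rot'],s['clock'])
W=snap('wrist','w2')
print('bat',fit(W,[.587,.123],.08,.036,.05));print('rim',fit(W,[.587,.123],.04,.09,.106))
V=load('w1');print('plate',fit(V,[.537,-.208],.1,.06,.078)); print('pin',dark(V,(298,102,324,126),170,.077))
E
```

```text
[0.52180214 0.06884231 0.28326805] [ 9.79061626e-01  2.03562331e-01 -6.52978813e-04  5.32803930e-04] 2.15
bat (8762, np.float64(0.0439), array([0.5865, 0.1217, 0.0645]), array([248,  44], dtype=int32), array([357, 158], dtype=int32))
rim (770, np.float64(0.0994), array([0.5867, 0.122 , 0.0246]), array([275,  77], dtype=int32), array([323, 127], dtype=int32))
plate (18686, np.float64(0.0718), array([ 0.5373, -0.2114,  0.0844]), array([236,  31], dtype=int32), array([387, 188], dtype=int32))
pin (array([310.3, 115. ]), array([ 0.5368, -0.2106,  0.077 ]))
```

step_arm:
  increments:
    - [[2.2,1.8,-2],[0,0,0]]
    - [[2.2,1.8,-2],[0,0,0]]
    - [[2.1,1.7,-2],[0,0,0]]
    - [[0,0,-2],[0,0,0]]
    - [[0,0,-2],[0,0,0]]
    - [[0,0,-2],[0,0,0]]
    - [[0,0,-2],[0,0,0]]
    - [[0,0,0],[0,0,0]]
    - [[0,0,0],[0,0,0]]
    - [[0,0,0],[0,0,0]]

```text
clock: 3.2
tool_pos: [0.588, 0.1217, 0.1449]
eef_rot: [0.979, 0.203, 0.001, 0.0]
contact_force: [0.9, -0.3, 0.2]
opening: 1.002
finger_force: 0.0
```

step_arm:
  increments:
    - [[-0.1,0,-1.5],[0,0,0]]
    - [[0,0,-1.5],[0,0,0]]
    - [[0,0,-1.5],[0,0,0]]
    - [[0,0,-1.5],[0,0,0]]
    - [[0,0,-1.5],[0,0,0]]
    - [[0,0,-0.7],[0,0,0]]
    - [[0,0,-0.5],[0,0,0]]
    - [[0,0,0],[0,0,0]]
    - [[0,0,0],[0,0,0]]
    - [[0,0,0],[0,0,0]]

```text
clock: 4.2
tool_pos: [0.5865, 0.1228, 0.0573]
eef_rot: [0.979, 0.203, 0.001, 0.0]
contact_force: [-0.5, 1.2, -0.4]
opening: 1.0
finger_force: 0.0
```

step_arm:
  increments:
    - [[0,0,0],[0,0,0]]
    - [[0,0,0],[0,0,0]]
    - [[0,0,0],[0,0,0]]
    - [[0,0,0],[0,0,0]]
    - [[0,0,0],[0,0,0]]
    - [[0,0,0],[0,0,0]]
    - [[0,0,0],[0,0,0]]
    - [[0,0,0],[0,0,0]]
    - [[0,0,0],[0,0,0]]
    - [[0,0,0],[0,0,0]]
  fingers: 0
  grip_force: 35

```text
clock: 5.2
tool_pos: [0.5861, 0.1227, 0.0568]
eef_rot: [0.979, 0.203, 0.0, 0.0]
contact_force: [-0.4, -0.9, 0.6]
opening: 0.55
finger_force: 34.9
```

step_arm:
  increments:
    - [[0,0,0.5],[0,0,0]]
    - [[0,0,1],[0,0,0]]
    - [[0,0,1.5],[0,0,0]]
    - [[0,0,2],[0,0,0]]
    - [[0,0,2],[0,0,0]]
    - [[0,0,2],[0,0,0]]
    - [[0,0,2],[0,0,0]]
    - [[0,0,1],[0,0,0]]
    - [[0,0,0],[0,0,0]]
    - [[0,0,0],[0,0,0]]

```text
clock: 6.2
tool_pos: [0.5856, 0.1226, 0.1765]
eef_rot: [0.979, 0.204, -0.0, 0.0]
contact_force: [0.4, 0.3, -3.0]
opening: 0.553
finger_force: 34.9
```

```bash
python3 - <<'E'
from n import *
s=r.get_state();print(s['tool_pos'],s['contact_force'],s['moment'],s['opening'],s['finger_force'])
snap('side','s3')
W=snap('wrist','w3'); x=s['tool_pos'][:2]
for V,n in ((W,'w'),(load('s3'),'s')): print(n,'bat',fit(V,x,.08,.150,.168)); 
E
```

```text
[0.58561539 0.12260704 0.17654201] [ 0.39234894  0.33624825 -2.98404074] [0.02027279 0.00186796 0.03418164] 0.5531805813897624 34.907624581319396
w bat (21519, np.float64(0.1629), array([0.5868, 0.1228, 0.0643]), array([208, 126], dtype=int32), array([437, 279], dtype=int32))
s bat (1407, np.float64(0.1615), array([0.5786, 0.129 , 0.0668]), array([254, 182], dtype=int32), array([313, 223], dtype=int32))
```

View pics/s3.png

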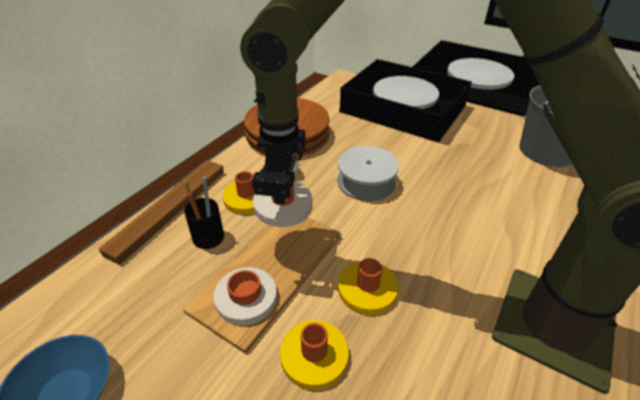

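View pics/w3.png

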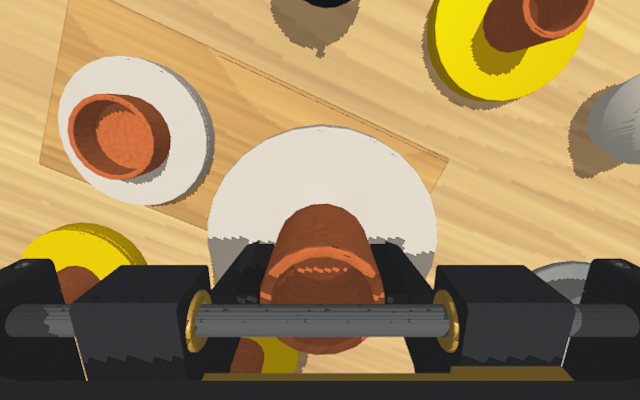

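The side picture shows the chuck hanging upright in the gripper at (283,203), with the wide chuck still on the board. The wrist picture shows the cup centred between the pads at (322,300) and the bat level. I'll carry it over the wheel.

step_arm:
  increments:
    - [[-0.3,-2,0],[0,0,0]]
    - [[-0.6,-4,0],[0,0,0]]
    - [[-0.6,-4,0],[0,0,0]]
    - [[-0.6,-4,0],[0,0,0]]
    - [[-0.6,-4,0],[0,0,0]]
    - [[-0.6,-4,0],[0,0,0]]
    - [[-0.6,-4,0],[0,0,0]]
    - [[-0.6,-4,0],[0,0,0]]
    - [[-0.4,-2.5,0],[0,0,0]]
    - [[0,-0.8,0],[0,0,0]]

```text
clock: 7.3
tool_pos: [0.5349, -0.2149, 0.1756]
eef_rot: [0.98, 0.2, -0.002, 0.001]
contact_force: [-0.5, -0.3, -3.1]
opening: 0.553
finger_force: 35.0
```

step_arm:
  increments:
    - [[0,0,-1],[0,0,0]]
    - [[0,0,-1],[0,0,0]]
    - [[0,0,-1],[0,0,0]]
    - [[0,0,0],[0,0,0]]
    - [[0,0,0],[0,0,0]]
    - [[0,0,0],[0,0,0]]
    - [[0,0,0],[0,0,0]]
    - [[0,0,0],[0,0,0]]
    - [[0,0,0],[0,0,0]]
    - [[0,0,0],[0,0,0]]

```text
clock: 8.3
tool_pos: [0.5371, -0.2103, 0.1469]
eef_rot: [0.979, 0.203, 0.0, 0.0]
contact_force: [-0.2, -0.3, -3.4]
opening: 0.552
finger_force: 35.0
```

```bash
python3 - <<'E'
from n import *
s=r.get_state();print(s['tool_pos'],s['contact_force'],s['moment'],s['opening'],s['eef_rot'])
z=s['tool_pos'][2]-.039+.024
for n in('wrist','side','top'):
    V=snap(n,n+'4'); print(n,fit(V,s['tool_pos'][:2],.08,z-.006,z+.007))
E
```

```text
[ 0.53709922 -0.21033181  0.14689913] [-0.18333713 -0.30158954 -3.38671982] [-0.00899339 -0.05402791  0.02077598] 0.5524398208248005 [9.79094111e-01 2.03407692e-01 1.44648676e-04 1.12637759e-04]
wrist (21471, np.float64(0.1339), array([ 0.5385, -0.21  ,  0.0643]), array([208, 127], dtype=int32), array([437, 279], dtype=int32))
side (798, np.float64(0.132), array([ 0.5321, -0.2029,  0.0653]), array([347, 134], dtype=int32), array([395, 160], dtype=int32))
top (820, np.float64(0.1332), array([ 0.5063, -0.2228,  0.0397]), array([423, 220], dtype=int32), array([464, 242], dtype=int32))
```

step_arm:
  increments:
    - [[-0.1,0,-0.5],[0,0,0]]
    - [[0,0,-0.8],[0,0,0]]
    - [[0,0,-0.7],[0,0,0]]
    - [[0,0,-0.3],[0,0,0]]
    - [[0,0,0],[0,0,0]]
    - [[0,0,0],[0,0,0]]
    - [[0,0,-0.2],[0,0,0]]
    - [[0,0,-0.2],[0,0,0]]
    - [[0,0,-0.2],[0,0,0]]
    - [[0,0,0],[0,0,0]]

```text
clock: 9.45
tool_pos: [0.5359, -0.2102, 0.1175]
eef_rot: [0.979, 0.204, -0.0, -0.0]
contact_force: [0.3, 0.6, -3.2]
opening: 0.553
finger_force: 35.0
```

step_arm:
  increments:
    - [[0,0,-0.2],[0,0,0]]
    - [[0,0,-0.2],[0,0,0]]
    - [[0,0,-0.1],[0,0,0]]
    - [[0,0,-0.1],[0,0,0]]
    - [[0,0,-0.1],[0,0,0]]
    - [[0,0,0],[0,0,0]]
    - [[0,0,0],[0,0,0]]
    - [[0,0,0],[0,0,0]]
    - [[0,0,0],[0,0,0]]
    - [[0,0,0],[0,0,0]]

```text
clock: 10.45
tool_pos: [0.5361, -0.2102, 0.1108]
eef_rot: [0.979, 0.203, 0.0, 0.0]
contact_force: [-0.6, -0.1, -3.4]
opening: 0.555
finger_force: 35.0
```

The pin is 8 mm into the hole with no side force. I'll go on down onto the plate.

step_arm:
  increments:
    - [[0,0,-0.1],[0,0,0]]
    - [[0,0,-0.1],[0,0,0]]
    - [[0,0,0],[0,0,0]]
    - [[0,0,0],[0,0,0]]
    - [[0,0,0],[0,0,0]]
    - [[0,0,0],[0,0,0]]
    - [[0,0,0],[0,0,0]]
    - [[0,0,0],[0,0,0]]
    - [[0,0,0],[0,0,0]]
    - [[0,0,0],[0,0,0]]

```text
clock: 11.45
tool_pos: [0.5361, -0.2102, 0.1088]
eef_rot: [0.979, 0.204, 0.0, 0.0]
contact_force: [0.6, 0.1, -2.3]
opening: 0.555
finger_force: 35.0
```

step_arm:
  increments:
    - [[0,0,-0.1],[0,0,0]]
    - [[0,0,-0.1],[0,0,0]]
    - [[0,0,-0.1],[0,0,0]]
    - [[0,0,-0.1],[0,0,0]]
    - [[0,0,0],[0,0,0]]
    - [[0,0,0],[0,0,0]]
    - [[0,0,0],[0,0,0]]
    - [[0,0,0],[0,0,0]]
    - [[0,0,0],[0,0,0]]
    - [[0,0,0],[0,0,0]]

```text
clock: 12.45
tool_pos: [0.5361, -0.2103, 0.1048]
eef_rot: [0.979, 0.204, 0.0, 0.0]
contact_force: [-2.1, 0.5, 2.7]
opening: 0.556
finger_force: 35.0
```

step_arm:
  increments:
    - [[0,0,-0.1],[0,0,0]]
    - [[0,0,-0.1],[0,0,0]]
    - [[0,0,-0.1],[0,0,0]]
    - [[0,0,0],[0,0,0]]
    - [[0,0,0],[0,0,0]]
    - [[0,0,0],[0,0,0]]
    - [[0,0,0],[0,0,0]]
    - [[0,0,0],[0,0,0]]
    - [[0,0,0],[0,0,0]]
    - [[0,0,0],[0,0,0]]

```text
clock: 13.45
tool_pos: [0.5361, -0.2103, 0.1027]
eef_rot: [0.979, 0.203, 0.0, 0.0]
contact_force: [-3.8, 1.5, 11.4]
opening: 0.555
finger_force: 35.1
```

```bash
cat > k.py <<'E'
from n import *
import sys
s=r.get_state();print(s['tool_pos'],s['contact_force'],s['moment'])
for n in('side','wrist'):
    V=snap(n,n+sys.argv[1]); p,d,c=V; v,u=np.mgrid[0:400,0:640]; X=world(c,np.c_[u.ravel(),v.ravel()],d.ravel())
    h=np.hypot(*(X[:,:2]-[.537,-.2105]).T)
    for a,b,lo,hi in((.035,.06,.05,.12),(.07,.081,.05,.078)):
        m=(h>a)&(h<b)&(X[:,2]>lo)&(X[:,2]<hi)
        if n=='side' and a<.05: m&=X[:,1]>-.2
        P=X[m]; 
        if len(P)>20:
            q=np.linalg.lstsq(np.c_[P[:,:2]-[.537,-.2105],np.ones(len(P))],P[:,2],rcond=None)[0]; print(n,a,len(P),'med',np.median(P[:,2]).round(4),'slope,z0',q.round(4))
    try: print(fit(V,[.537,-.21],.08,.08,.104))
    except Exception as e: print(e)
E
python3 k.py 5; python3 -c "
import cv2;a=cv2.imread('pics/side5.png')[110:215,300:440];cv2.imwrite('pics/c5.png',cv2.resize(a,None,fx=5,fy=5,interpolation=2))"
```

```text
[ 0.53611969 -0.21026325  0.10269306] [-3.81691534  1.5006273  11.42476966] [0.32535983 0.68972851 0.01443897]
side 0.035 288 med 0.0881 slope,z0 [-0.0393 -0.0076  0.0907]
side 0.07 282 med 0.0641 slope,z0 [ 0.0044 -0.0064  0.0643]
(825, np.float64(0.088), array([ 0.5305, -0.202 ,  0.0664]), array([347, 147], dtype=int32), array([393, 174], dtype=int32))
wrist 0.035 13712 med 0.0897 slope,z0 [-0.0213 -0.0071  0.0907]
wrist 0.07 8198 med 0.0657 slope,z0 [0.0006 0.0004 0.0657]
(22610, np.float64(0.0897), array([ 0.5377, -0.2099,  0.0642]), array([208, 126], dtype=int32), array([437, 279], dtype=int32))
```

View pics/c5.png

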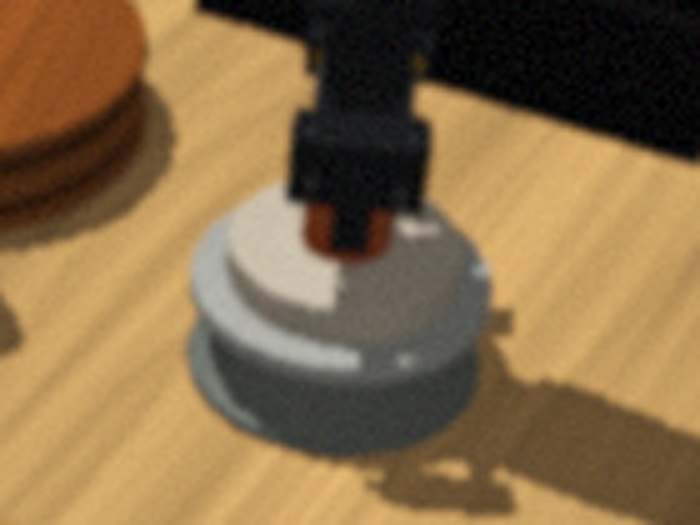

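The crop shows the bat seated on the plate with the gripper still holding the cup at (345,225). The plate has gone down about 6 mm, but there is a slight tilt (about 1°) and a side force of -3.8 N. I'll check the tilt against earlier frames.

```bash
python3 - <<'E'
from n import *
for t,cx,cy,z in(('w2',.5867,.1222,.0435),('w3',.5868,.1228,.162),('wrist4',.5385,-.21,.1335),('wrist5',.5377,-.21,.0897)):
    p,d,c=load(t); v,u=np.mgrid[0:400,0:640]; X=world(c,np.c_[u.ravel(),v.ravel()],d.ravel())
    x=X-[cx,cy,0]; m=(np.hypot(x[:,0],x[:,1])<.062)&(np.hypot(x[:,0],x[:,1])>.03)&(abs(X[:,2]-z)<.006)&(p.reshape(-1,3).min(1)>90)
    P=x[m]; print(t,len(P),np.linalg.lstsq(np.c_[P[:,:2],np.ones(len(P))],P[:,2],rcond=None)[0].round(4))
E
```

```text
w2 6766 [0.0004 0.0006 0.0438]
w3 16819 [-0.0016 -0.0004  0.1629]
wrist4 16799 [0.001  0.0006 0.1338]
wrist5 16847 [0.0006 0.0005 0.0896]
```

The bat is flat: slope is below 0.001, bat top is 24 mm above the plate, and the plate dropped 71.8 to 65.7 mm. I'll grip harder, ease the side force and press a little more for margin.

step_arm:
  increments:
    - [[0,0,0],[0,0,0]]
    - [[-0.05,0,0],[0,0,0]]
    - [[0,0,-0.1],[0,0,0]]
    - [[0,0,-0.1],[0,0,0]]
    - [[0,0,0],[0,0,0]]
    - [[0,0,0],[0,0,0]]
    - [[0,0,0],[0,0,0]]
    - [[0,0,0],[0,0,0]]
    - [[0,0,0],[0,0,0]]
    - [[0,0,0],[0,0,0]]
  grip_force: 50

```text
clock: 14.55
tool_pos: [0.5361, -0.2103, 0.1025]
eef_rot: [0.979, 0.203, 0.001, 0.001]
contact_force: [-6.0, 2.3, 26.3]
opening: 0.548
finger_force: 50.1
```

```bash
python3 k.py 6
```

```text
[ 0.53612548 -0.21028694  0.10253982] [-5.98318036  2.33059152 26.30554586] [ 0.7177805   1.38851381 -0.01045627]
side 0.035 289 med 0.0883 slope,z0 [-0.0391 -0.0168  0.0913]
side 0.07 288 med 0.064 slope,z0 [ 0.003  -0.0052  0.0641]
(816, np.float64(0.088), array([ 0.5305, -0.2019,  0.0662]), array([347, 147], dtype=int32), array([393, 174], dtype=int32))
wrist 0.035 13731 med 0.0896 slope,z0 [-0.021  -0.0073  0.0906]
wrist 0.07 8160 med 0.0656 slope,z0 [0.0003 0.0001 0.0656]
(22646, np.float64(0.0897), array([ 0.5377, -0.2099,  0.0642]), array([208, 126], dtype=int32), array([437, 280], dtype=int32))
```

Two more millimetres of command gave only 0.2 mm of travel and 15 N more force, so the plate is on its stop and the chuck is held. I'll hand in.

```bash
python3 -c "
from plant import r
print(r.finish_job())"
```

```text
the job is handed in; nothing more can be done
None
```

The tall chuck is on the pin and lying flat, and I'm still holding it with the plate pressed to its stop (about 6 mm down, about 26 N push) so you can lock it; I didn't touch the other chuck, the vase or the tool pot, and the job was handed in at about 14.7 s.

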